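Load the label dispenser on the stockroom packing bench

TASK

Load the label roll with the blue hubs into the green dispenser: lift it off its wooden cradle, bring it between the two spring arms with its ends pointing at the yellow beads, and press it straight down with the gripper until both ends have snapped under the beads and the roll sits fully home and level in the black yokes. Then let go; leave the roll with the orange hubs where it lies.

Things in the scene. Friction and masses are not known exactly. Their poses are not given: they have to be found in the camera images.
- blue_roll_center (a point): Centre of the roll to load, on its axis: white, 52 mm in diameter, 70 mm wide, 0.14 to 0.28 kg, on a blue plastic spindle. Its stubs, 24 mm in diameter, stick out both sides to 123 mm overall, their ends tapered off to domes of 12 mm radius. The point's y axis runs along the spindle; both ends are alike. It lies level in a cradle, axis 48 mm above the table; grip it across its diameter from above.
- orange_roll_center (a point): Centre of the other roll, to be left alone: tan, 52 mm in diameter, 46 mm wide, on an orange spindle of the same length along the point's y axis, lying in the other cradle in the same way.
- cradle_a: The blue roll's wooden cradle, fixed to the table; origin under its centre, y along the roll. Base board 80 (x) x 112 (y) mm, 8 mm thick; two upright V yokes, 8 mm thick, centred 45 mm either side along y, 44 mm high, carry the roll's stubs and leave the 70 mm of paper between them free.
- cradle_b: The orange roll's cradle, just like cradle_a. The two stand side by side, either one to the left.
- dispenser_seat (a point): Where the blue roll's centre ends: 60 mm above the table, mid-dispenser; y is the seated spindle's line. The green dispenser is fixed: base 120 (x) x 170 (y) mm, 10 mm thick, a peel bar 28 mm high along its -x edge. Two black V yokes, 8 mm thick, centred 45 mm either side along y, 62 mm high and 35 mm wide at the mouth, carry the stubs; the roll has 6 mm of play along y each way between them.
- spring_arm_left (a joint): Tilt (rad) of the steel spring arm on the seat's +y side: 0 at rest, about 0.02 over a seated roll, up to 0.22. Hinged at its foot 66 mm from the middle, 28 mm wide, flared top 86 mm above the table. A yellow bead (8 mm round, 32 mm long, 69 mm up) on its inside comes to 57 mm from the middle.
- spring_arm_right (a joint): The same on the -y side. Pressed down, the roll's domed ends push each bead out about 4 mm (first touch with the roll about 20 mm above its seat; 8 to 18 N in all), then the arms spring back over the ends and hold the roll down in the yokes. The roll may tip in the grip and one end snap before the other; pressed to the seat's height, both are home.
Things that resemble listed ones, but are neither listed nor needed, are in the scene too. What is shaped like the part that bears blue_roll_center but red is not meant.

How it is judged (in metres and radians):
On the way:
1. the blue-hub roll is fully home in the dispenser while the gripper is still on it (pressed in, not dropped in) (z of blue_roll_center in the frame of dispenser_seat between -0.004 and 0.004 m and horizontal distance between blue_roll_center and dispenser_seat below 0.007 m and angle between the y axis of blue_roll_center and the y axis of dispenser_seat, either way round below 0.06 rad and contact force between the fingers and blue_roll above 0.5 N), for 0.05 s.
At the end, for the whole second after the job is handed in: The blue-hub roll lies at rest fully home in the dispenser, both ends under the beads: its centre within 4 mm of the seat's height and 7 mm of it sideways, its axis within 0.06 rad of the seat's line; the orange-hub roll is within 20 mm of where it began (z of blue_roll_center in the frame of dispenser_seat between -0.004 and 0.004 m and horizontal distance between blue_roll_center and dispenser_seat below 0.007 m and angle between the y axis of blue_roll_center and the y axis of dispenser_seat, either way round below 0.06 rad and linear speed of blue_roll below 0.02 m/s and distance of orange_roll_center from where it was at the start of the episode below 0.02 m); the robot touches nothing.
It fails at once if the roll with the orange hubs is pushed or lifted out of its place (more than 20 mm) (distance of orange_roll_center from where it was at the start of the episode above 0.02 m).
It also fails if it takes over 38 s, if anything falls off the work surface, if the arm or the gripper's body presses on something with over 40 N, if the wrist force passes 120 N, or if a joint passes its speed limit or range.

ROBOT

A 7-joint arm with a two-finger parallel gripper is mounted at the origin on the work surface. World frame = base frame: x ahead of the robot, y to its left, z up, the work surface at z = 0. Lengths are in mm, angles in rad, forces in N, time in s.
With the tool pointing down it reaches from about 400 to 875 mm from the base axis. Payload 6.5 kg.
Tool frame: the origin (TCP) lies midway between the tips of the shut fingers; the grasp point (between the pads) lies arm.grasp_offset behind it (arm.grasp_offset is the distance from the TCP to the grasp point, in mm); x points along the fingers, y is the direction in which the jaws open and shut, and the axes are right-handed (so a half turn about x gives the same grasp; the last joint's range is limited). The gripper opens to 88 mm and grips with 3 to 60 N. Pads are 18 mm wide; open, the fingers measure 123 mm over their backs; the gripper's body (75 mm by 187 mm) begins 45 mm behind the grasp point.
Start: joints at [1.185, 0.536, -0.004, 1.538, 0.003, 1.067, -0.071], TCP at [204.34, -617.038, 212.016] pointing down, gripper open.
Joint ranges: [-2.7, 2.7], [-0.37, 2.16], [-1.27, 1.26], [0.24, 2.4], [-1.31, 4.45], [0.19, 1.91], [-2.76, 2.76]. Speed limits (rad/s): [2.39, 2.39, 3.14, 3.14, 3.14, 3.14, 3.14].

INTERFACE

Orientations are given as a unit quaternion [w, x, y, z].
In Python, from workcell import state, read_camera, arm gives the robot as it stands. The module is installed in compiled form; this text tells all that it offers.
- The arm moves only by the shell command python3 -m creep 'ROWS' [FORCE]. ROWS is text: rows parted by semicolons, each of 5 numbers parted by spaces: the closure in counts, from 0 (fully open) to 255 (shut), then the shift along the world's x, y, z normalised to -1 to 1, where 1 is 20 cm, then the turn about the world's z normalised to -1 to 1, where 1 is 45 degrees. A call has 1 to 5 rows; each row is the pose to reach, as a shift and turn from the pose commanded when the call began; what a row does not reach only later rows make up. A row lasts 1/10 s, in which the tool goes at most 50 mm and 8.59 degrees, less where a joint would pass 70% of its speed; a pose out of reach is approached as far as the arm can. A call with a number of a shift or a turn outside -1 to 1 is refused whole. A call with a gripper value outside its range is refused whole. The fingers move at their own pace and stop on an object; FORCE is the grip in N (left out, the last holds). Time passes only in rows, so rows that repeat a pose let the fingers close. It gives the time, the measured TCP pose, the force and the opening at its end, in the units of the state.
- state(): the state, without advancing time (a new reading comes with each control period).
- read_camera(name): name is "scene" or "top"; returns a dict with "color" (420x560x3 uint8, blue, green, red), "z_map" (420x560 float32, mm along the optical axis (not along the pixel's ray), 0 where there is no reading), "fx", "fy", "cx", "cy" (pixels), "extrinsics" (4x4, takes a point from camera to world coordinates). Camera axes: x right, y up, looking along -z (the intrinsics and any distortion apply to the point x, -y, -z); pixel columns grow to the right and rows downward; lengths in mm; the calibration is good to about 2 mm. A picture is of the moment at which its call begins.
- arm.finish_job(): hands the job in, once; it reports no verdict.
The state is a dict: "time": time; "joints": joint angles; "qvel": joint speeds; "joint_torque": joint torques, N m; "eef_pos": TCP position; "tcp_rot": TCP orientation; "contact_force": force on the tool from outside, world axes, zero at the start; "moment": the same for the moment, N m; "finger_gap": finger opening in mm.
Only numpy, scipy, OpenCV 4.12 (cv2) and the standard library are available. Lean on these libraries where they do the work, as an engineer would, in place of code of your own. Each camera call takes 0.05 s, during which the arm holds its last target. There are 200 camera calls.

## Working session

There is one attempt and no reset: what is moved stays moved. The work goes in short steps, Python scripts to look and compute and a shell command to move; the robot and the scene stay as the last step left them, time stands still between calls to the robot, and variables do not carry over. Pictures are saved under pics/ and viewed, about 8 in all and at most 12, crops included, and the job is handed in when it is done.

```bash
mkdir -p pics; python3 - <<'E'
from workcell import state, read_camera, arm
import cv2,numpy as np,pickle
print(state(),arm.grasp_offset)
for n in("scene","top"):
    c=read_camera(n);pickle.dump(c,open(f'pics/{n}0.pkl','wb'));cv2.imwrite(f'pics/{n}0.png',c["color"])
    print(n,c["fx"],c["fy"],c["cx"],c["cy"],c["extrinsics"].round(3).tolist(),[k for k in c])
E
```

```text
{'time': 0.0, 'joints': array([ 1.18481869,  0.53715144, -0.00445962,  1.53883716,  0.00263786,
        1.06728656, -0.07119284]), 'qvel': array([-4.07333069e-04, -8.07212452e-05,  5.96854141e-04, -2.43118138e-05,
       -1.19804191e-03, -1.90910093e-04,  4.29191926e-04]), 'joint_torque': array([ 1.22636771e-03, -5.70968485e+01,  9.91153568e-01, -2.51593977e+01,
       -5.62255306e-02,  1.79517193e-02,  2.04968037e-04]), 'eef_pos': array([ 204.11325499, -616.44706668,  211.16247983]), 'tcp_rot': array([-0.1120427 , -0.697936  , -0.1131925 ,  0.69822578]), 'contact_force': array([-0.64884567, -0.11038283, -1.13193487]), 'moment': array([0.00584355, 0.01949132, 0.00234289]), 'finger_gap': 87.75102932544111} 18.700000000000003
scene 430.3829152597903 430.3829152597903 275.34227817355793 220.73780883952008 [[0.248, -0.6, 0.761, 1363.106], [0.969, 0.165, -0.186, -218.099], [-0.014, 0.783, 0.622, 718.538], [0.0, 0.0, 0.0, 1.0]] ['color', 'z_map', 'fx', 'fy', 'cx', 'cy', 'extrinsics']
top 466.14617190066974 466.14617190066974 282.90360008565165 205.71398842186062 [[0.009, 0.993, -0.117, 427.34], [-1.0, 0.009, -0.003, -12.409], [-0.002, 0.117, 0.993, 1151.387], [0.0, 0.0, 0.0, 1.0]] ['color', 'z_map', 'fx', 'fy', 'cx', 'cy', 'extrinsics']
```

View pics/top0.png

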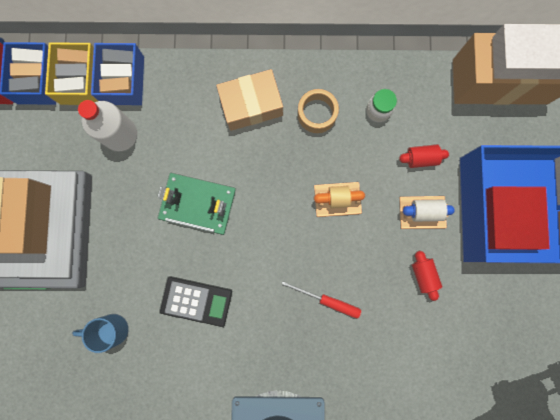

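View pics/scene0.png

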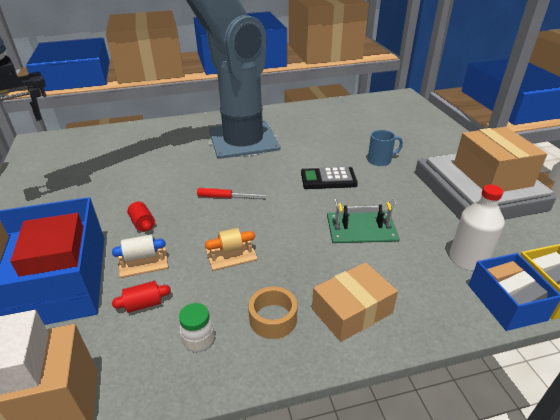

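The top view shows the blue roll at (429,211), the orange roll at (340,197), and the dispenser at (197,204) with yellow beads near (165,195) and (220,208). The red decoys are at (424,156) and (427,276). The scene view agrees: blue roll at (139,250), dispenser at (362,222).

```bash
cat > h.py <<'E'
import cv2,numpy as np
def ray(c,uv):
    uv=np.atleast_2d(uv).astype(float);E=c["extrinsics"]
    d=np.c_[(uv[:,0]-c["cx"])/c["fx"],-(uv[:,1]-c["cy"])/c["fy"],-np.ones(len(uv))]@E[:3,:3].T
    return E[:3,3],d
def onz(c,uv,z):
    o,d=ray(c,uv); return o+d*((z-o[2])/d[:,2])[:,None]
def tri(ca,a,cb,b):
    o,d=ray(ca,a);p,e=ray(cb,b);d=d[0];e=e[0]
    s=np.linalg.lstsq(np.c_[d,-e],p-o,rcond=None)[0]
    return (o+s[0]*d+p+s[1]*e)/2, np.linalg.norm(o+s[0]*d-p-s[1]*e)
R={'blue':((105,120,60),(125,255,255)),'yellow':((22,120,100),(34,255,255)),'green':((60,90,40),(85,255,255)),'orange':((5,200,120),(14,255,255))}
def blobs(c,col,box,amin=6):
    u0,v0,u1,v1=box
    m=cv2.inRange(cv2.cvtColor(c["color"],cv2.COLOR_BGR2HSV),*map(np.array,R[col]))
    k=np.zeros_like(m);k[v0:v1,u0:u1]=m[v0:v1,u0:u1]
    n,l,s,ce=cv2.connectedComponentsWithStats(k)
    return k,[(s[i,4],ce[i].round(2)) for i in range(1,n) if s[i,4]>=amin]
E
python3 - <<'E'
import pickle;from h import *
T,S=[pickle.load(open(f'pics/{n}0.pkl','rb')) for n in("top","scene")]
for nm,col,bt,bs in(('blue','blue',(395,190,460,230),(105,230,172,265)),('orange','orange',(310,180,370,215),(200,225,260,260)),('bead','yellow',(155,175,240,230),(325,195,400,215))):
    _,a=blobs(T,col,bt);_,b=blobs(S,col,bs);print(nm,a,b)
    z=69 if nm=='bead' else 48
    for c,l in((T,a),(S,b)):
        P=np.array([onz(c,x[1],z)[0] for x in l]);print(P.round(1).tolist())
m,_=blobs(T,'green',(145,165,245,245))
p=cv2.findNonZero(m)[:,0]; W=onz(T,p,10)[:,:2].astype(np.float32)
r=cv2.minAreaRect(W);print('base top',r,cv2.boxPoints(r).round(1).tolist())
m,_=blobs(S,'green',(320,195,405,250))
r=cv2.minAreaRect(onz(S,cv2.findNonZero(m)[:,0],10)[:,:2].astype(np.float32));print('base scene',r)
v=np.vstack([cv2.resize(T["color"][165:245,145:245],(800,640))[:300+0],]) 
t=cv2.resize(T["color"][165:245,145:245],(400,320),interpolation=2);t2=cv2.resize(T["color"][180:240,392:467],(400,320),interpolation=2)
s=cv2.resize(S["color"][190:250,320:405],(400,280),interpolation=2);s2=cv2.resize(S["color"][225:281,100:180],(400,280),interpolation=2)
cv2.imwrite('pics/crop.png',np.vstack([np.hstack([t,t2]),np.hstack([s,s2])]))
E
```

```text
blue [(np.int32(103), array([409.66, 210.26])), (np.int32(48), array([450.25, 209.83]))] [(np.int32(103), array([158.31, 243.3 ])), (np.int32(86), array([116.85, 251.22]))]
[[549.6, -310.8, 48.0], [551.4, -407.3, 48.0]]
[[552.3, -305.9, 48.0], [555.2, -400.3, 48.0]]
orange [] [(np.int32(99), array([246.95, 236.04])), (np.int32(129), array([213.47, 243.88]))]
[]
[[581.8, -98.2, 48.0], [588.8, -180.0, 48.0]]
bead [(np.int32(44), array([165.95, 194.05])), (np.int32(44), array([216.2 , 205.93]))] [(np.int32(23), array([340.26, 207.09])), (np.int32(30), array([388.63, 206.03]))]
[[580.5, 265.5, 69.0], [553.5, 146.9, 69.0]]
[[558.2, 147.4, 69.0], [586.4, 266.1, 69.0]]
base top ((566.7037353515625, 204.36268615722656), (165.71505737304688, 115.7840805053711), 77.14964294433594) [[491.79998779296875, 136.5], [604.7000122070312, 110.69999694824219], [641.5999755859375, 272.29998779296875], [528.7000122070312, 298.0]]
base scene ((577.8872680664062, 203.56298828125), (167.2893829345703, 120.46759033203125), 77.11161804199219)
```

View pics/crop.png

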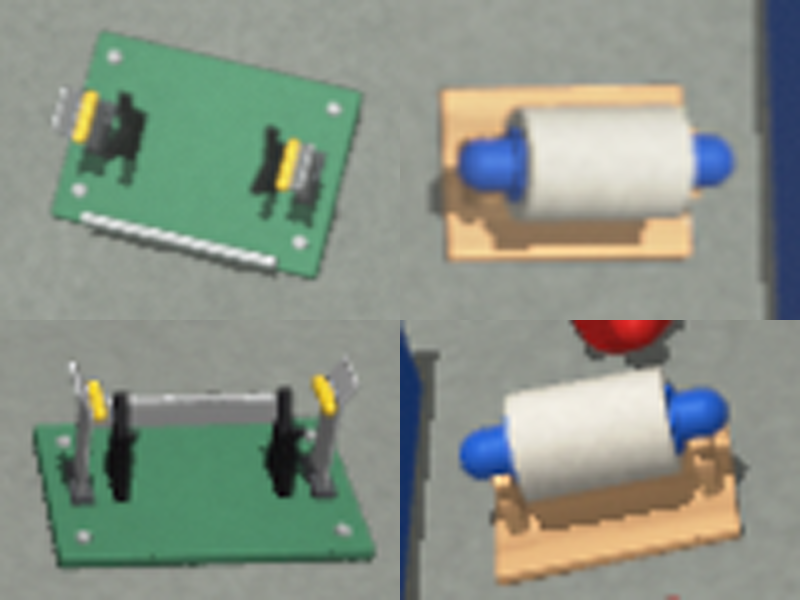

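The crop shows the peel bar on the robot side, both beads clear of obstruction, and the blue roll nearly square to the world axes in its cradle. Next I'll compute the tips and the tool yaw.

```bash
python3 - <<'E'
import pickle;from h import *
from workcell import state
from scipy.spatial.transform import Rotation as Ro
T,S=[pickle.load(open(f'pics/{n}0.pkl','rb')) for n in("top","scene")]
for c,b in((T,(395,190,460,230)),(S,(105,230,172,265))):
    m,_=blobs(c,'blue',b);W=onz(c,cv2.findNonZero(m)[:,0],48)
    y=W[:,1];f=lambda k:np.r_[W[k].mean(0)[:2]]
    a,b=f(y>y.max()-8),f(y<y.min()+8)
    print('span',y.min(),y.max(),'ctr',(y.min()+y.max())/2,a,b,'yaw',np.arctan2(-(a-b)[0],(a-b)[1]))
    # white paper
    hs=cv2.cvtColor(c["color"],cv2.COLOR_BGR2HSV)
_,a=blobs(T,'yellow',(155,175,240,230));_,b=blobs(S,'yellow',(325,195,400,215))
for p,q in((a[0],b[1]),(a[1],b[0])): print(tri(T,p[1],S,q[1]))
_,a=blobs(T,'blue',(395,190,460,230));_,b=blobs(S,'blue',(105,230,172,265))
for p,q in((a[0],b[0]),(a[1],b[1])): print(tri(T,p[1],S,q[1]))
q=state()['tcp_rot'];R=Ro.from_quat(np.r_[q[1:],q[0]]).as_matrix();print(R.round(3),'jaw yaw deg',np.degrees(np.arctan2(R[1,1],R[0,1])))
# heights of right area from z_map
v,u=np.mgrid[120:420:4,430:560:4];o,d=ray(T,np.c_[u.ravel(),v.ravel()]);P=o+d*T["z_map"][v.ravel(),u.ravel()][:,None]
k=(P[:,1]<-430)&(P[:,0]<700);print('max h',P[k][np.argsort(-P[k][:,2])[:3]])
k=(P[:,2]>60)&(P[:,0]<700)&(P[:,0]>250);print(P[k].min(0),P[k].max(0))
E
```

```text
span -414.0083942972832 -294.89839682116343 ctr -354.4533955592233 [ 548.83427371 -299.67905101] [ 551.68453781 -409.82599424] yaw 0.025871150620499765
span -411.41630079971816 -292.4010699971366 ctr -351.90868539842734 [ 553.62517037 -296.74749596] [ 553.85229698 -407.10471328] yaw 0.002058100887679902
(array([581.53477851, 267.7758013 ,  64.93408975]), np.float64(2.5079893927301624))
(array([554.12932075, 148.23907575,  65.7745708 ]), np.float64(1.8755028604996054))
(array([ 549.87004383, -308.51830588,   46.82857737]), np.float64(4.994756768692288))
(array([ 551.69201683, -404.27036913,   46.39781021]), np.float64(6.838622848919238))
[[-0.001  0.314 -0.949]
 [ 0.001 -0.949 -0.314]
 [-1.    -0.002  0.   ]] jaw yaw deg -71.67586468467961
max h [[ 433.61458627 -510.07943062  135.63806478]
 [ 608.60708792 -448.60723038  134.60610804]
 [ 635.66641375 -449.92294744  134.12656412]]
[ 427.34011426 -660.72776822   60.73539134] [ 686.46511153  -12.40933616 1151.38702553]
```

```bash
python3 - <<'E'
import pickle;from h import *
T=pickle.load(open('pics/top0.pkl','rb'))
v,u=np.mgrid[140:290:1,445:490:1];o,d=ray(T,np.c_[u.ravel(),v.ravel()]);P=o+d*T["z_map"][v.ravel(),u.ravel()][:,None]
k=(P[:,2]>85)&(P[:,2]<300);Q=P[k];print(Q[:,1].max(),Q[np.argsort(-Q[:,1])[:6]].round(0).tolist())
for y in range(-390,-470,-10):
    s=Q[(Q[:,1]<=y)&(Q[:,1]>y-10)];print(y,len(s),s.min(0).round() if len(s) else '',s.max(0).round() if len(s) else '')
E
```

```text
-447.0806610862586 [[630.0, -447.0, 91.0], [572.0, -448.0, 90.0], [581.0, -448.0, 123.0], [466.0, -448.0, 112.0], [570.0, -448.0, 121.0], [553.0, -448.0, 114.0]]
-390 0  
-400 0  
-410 0  
-420 0  
-430 0  
-440 420 [ 431. -450.   85.] [ 689. -447.  137.]
-450 836 [ 431. -460.   85.] [ 690. -450.  136.]
-460 24 [ 684. -470.  100.] [ 689. -461.  132.]
```

```bash
python3 -m creep '0 0.25 0.05 0 0.4;0 0.5 0.15 0 0; 0 0.75 0.4 0 0;0 1 0.7 0 0;0 1 1 0 0' 10
```

```text
time: 0.6
eef_pos: [388.8, -467.8, 211.4]
tcp_rot: [0.113, 0.698, 0.113, -0.698]
contact_force: [0.6, 0.1, 0.7]
finger_gap: 88.0
```

```bash
python3 -m creep '0 0.2 0.2 0 0.19;0 0.3 0.3 0 0.38;0 0.45 0.4 0 0.57;0 0.6 0.5 0 0.76;0 0.6 0.5 0 0.95'; python3 -m creep '0 0 0 0 0.19;0 0 0 0 0.38;0 0 0 0 0.57;0 0 0 0 0.66;0 0 0 0 0.66'
```

```text
time: 1.1
eef_pos: [510.7, -364.1, 211.8]
tcp_rot: [0.363, 0.608, 0.364, -0.605]
contact_force: [-0.1, -0.3, -0.0]
finger_gap: 88.0
time: 1.6
eef_pos: [505.4, -369.6, 211.5]
tcp_rot: [0.503, 0.497, 0.504, -0.497]
contact_force: [-1.0, 0.8, 0.8]
finger_gap: 88.1
```

```bash
python3 -m creep '0 0.12 0.04 -0.1 0;0 0.23 0.08 -0.2 0;0 0.23 0.08 -0.3 0;0 0.23 0.08 -0.4 0;0 0.23 0.08 -0.4 0'; python3 - <<'E'
from h import *
from workcell import read_camera,state
print(state()['eef_pos'])
c={n:read_camera(n) for n in("top","scene")}
a=c["top"]["color"][150:270,380:500];b=c["scene"]["color"][180:300,80:200]
cv2.imwrite('pics/p1.png',np.hstack([cv2.resize(x,(400,400),interpolation=2) for x in(a,b)]))
E
```

```text
time: 2.1
eef_pos: [549.7, -352.5, 128.9]
tcp_rot: [0.501, 0.496, 0.505, -0.498]
contact_force: [-0.6, 0.1, -0.1]
finger_gap: 88.2
[ 549.73457344 -352.5205609   128.85540209]
```

View pics/p1.png

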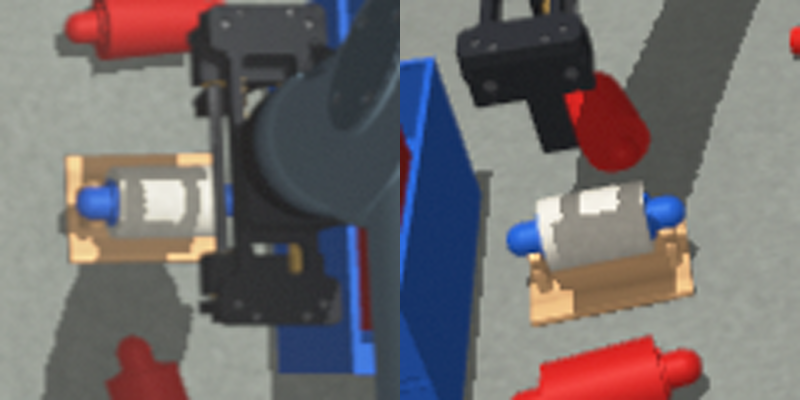

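```bash
python3 -m creep '0 0.008 0 -0.15 0;0 0.008 0 -0.3 0;0 0.008 0 -0.42 0;0 0.008 0 -0.495 0;0 0.008 0 -0.495 0'; python3 -m creep '120 0 0 0 0;255 0 0 0 0;255 0 0 0 0;255 0 0 0 0;255 0 0 0 0' 45
```

```text
time: 2.7
eef_pos: [552.6, -353.4, 32.1]
tcp_rot: [0.503, 0.497, 0.504, -0.497]
contact_force: [-0.7, 0.0, 0.3]
finger_gap: 88.2
time: 3.2
eef_pos: [553.5, -353.9, 33.5]
tcp_rot: [0.504, 0.497, 0.503, -0.497]
contact_force: [-3.3, -0.2, 2.2]
finger_gap: 50.2
```

```bash
python3 -m creep '255 0 0 0 0;255 0 0 0.1 0;255 0 0 0.3 0;255 0 0 0.5 0;255 0 0 0.7 0'; python3 -m creep '255 0 0 0.15 0;255 0 0.2 0.15 0;255 0 0.4 0.15 0;255 0 0.6 0.15 0;255 0 0.8 0.15 0';python3 -m creep '255 0 0.2 0 0;255 0 0.4 0 0;255 0 0.6 0 0;255 0 0.8 0 0;255 0 1 0 0'; python3 -m creep '255 0 0.2 0 0;255 0 0.4 0 -0.1;255 0 0.6 0 -0.2;255 0 0.8 0 -0.3;255 0 0.8 0 -0.3'
```

```text
time: 3.7
eef_pos: [552.8, -353.5, 174.1]
tcp_rot: [0.503, 0.497, 0.504, -0.497]
contact_force: [0.6, 0.2, -1.9]
finger_gap: 43.1
time: 4.2
eef_pos: [552.8, -192.1, 202.9]
tcp_rot: [0.503, 0.497, 0.503, -0.497]
contact_force: [1.1, 0.1, -1.7]
finger_gap: 43.6
time: 4.7
eef_pos: [552.9, 7.7, 202.9]
tcp_rot: [0.503, 0.497, 0.503, -0.497]
contact_force: [0.4, -0.2, -1.7]
finger_gap: 43.1
time: 5.2
eef_pos: [551.7, 174.3, 203.3]
tcp_rot: [0.442, 0.552, 0.445, -0.55]
contact_force: [-0.2, 0.3, -2.1]
finger_gap: 43.3
```

```bash
cat > look.py <<'E'
import sys,pickle;from h import *
from workcell import read_camera,state
print(state()['eef_pos'])
c={n:read_camera(n) for n in("top","scene")};pickle.dump(c,open(f'pics/{sys.argv[1]}.pkl','wb'))
a=c["top"]["color"][140:260,130:250];b=c["scene"]["color"][140:260,300:420]
cv2.imwrite(f'pics/{sys.argv[1]}.png',np.hstack([cv2.resize(x,(400,400),interpolation=2) for x in(a,b)]))
_,B=blobs(c["scene"],'blue',(300,140,420,250));print(B)
_,B=blobs(c["top"],'blue',(130,140,250,260));print(B)
E
python3 look.py p2
```

```text
[551.66349007 174.28676479 203.29568115]
[(np.int32(118), array([335.46, 154.21])), (np.int32(93), array([376.51, 152.47]))]
[(np.int32(147), array([213.45, 202.87]))]
```

View pics/p2.png

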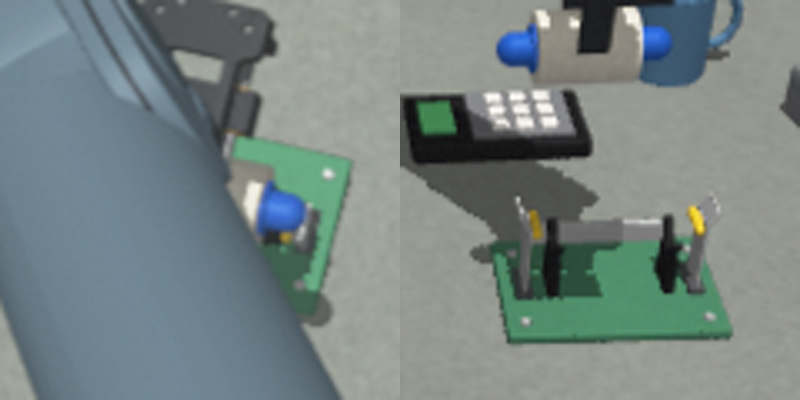

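```bash
python3 - <<'E'
import pickle;from h import *
c=pickle.load(open('pics/p2.pkl','rb'));S=c["scene"]
t=np.array([551.7,174.3,203.3]);th=np.radians(0.75-13.5);ax=np.array([-np.sin(th),np.cos(th),0]);n=np.array([np.cos(th),np.sin(th),0])
def onp(uv):
    o,d=ray(S,uv);s=((t-o)@n)/(d@n);return o+d*s[:,None]-t
m,B=blobs(S,'blue',(300,140,420,175))
for b in B:
    q=onp(b[1]);print('blob along',q@ax,'z',q[:,2])
p=cv2.findNonZero(m)[:,0]
q=onp(p);y=q@ax;print('span',y.min(),y.max(),'tip z',q[y>y.max()-5,2].mean(),q[y<y.min()+5,2].mean())
hs=cv2.cvtColor(S["color"],cv2.COLOR_BGR2HSV)
w=cv2.inRange(hs,np.array((0,0,110)),np.array((40,70,255)));w[:, :330]=0;w[:,385:]=0;w[:140]=0;w[168:]=0
p=cv2.findNonZero(w)[:,0]
for uu in range(338,376,4):
    k=p[p[:,0]==uu];print(uu,k[:,1].min(),k[:,1].max(),end=' ')
zm=S["z_map"];v,u=np.mgrid[140:172,325:390];o,d=ray(S,np.c_[u.ravel(),v.ravel()]);P=o+d*zm[v.ravel(),u.ravel()][:,None]
q=P-t;k=(abs(q@ax)<34)&(abs(q@n)<45)&(q[:,2]<20)&(q[:,2]>-60);
for lo in(-34,-25,15,25):
    kk=k&(q@ax>lo)&(q@ax<lo+9)
    A=np.c_[(q@n)[kk],q[kk,2]];
    # circle fit
    s=np.linalg.lstsq(np.c_[2*A,np.ones(len(A))],(A**2).sum(1),rcond=None)[0];print('\ncircle',lo,s[:2],np.sqrt(s[2]+s[:2]@s[:2]),len(A),A[:,1].min(),A[:,1].max())
E
```

```text
blob along [-45.80760375] z [10.87008343]
blob along [50.00238274] z [12.58637206]
span -61.13127881789787 61.12095171085861 tip z 10.747107383119866 12.932819203703767
338 146 146 342 143 167 346 140 165 350 143 165 354 157 165 358 156 165 362 156 164 366 142 164 370 142 164 Traceback (most recent call last):
  File "<stdin>", line 15, in <module>
    return umr_minimum(a, axis, None, out, keepdims, initial, where)
ValueError: zero-size array to reduction operation minimum which has no identity
```

```bash
python3 -m creep '255 0.045 0.08 0 0;255 0.089 0.161 0 0;255 0.089 0.161 -0.2 0;255 0.089 0.161 -0.4 0;255 0.089 0.161 -0.54 0' 55; python3 -m creep '255 0 0 0 0'; python3 look.py p3
```

```text
time: 5.8
eef_pos: [570.4, 195.5, 92.3]
tcp_rot: [-0.441, -0.552, -0.441, 0.554]
contact_force: [0.1, 0.3, -1.9]
finger_gap: 43.0
time: 5.9
eef_pos: [568.4, 194.8, 90.9]
tcp_rot: [-0.44, -0.55, -0.442, 0.556]
contact_force: [-0.8, -0.1, -2.1]
finger_gap: 42.9
[568.36812631 194.81237311  90.8911772 ]
[(np.int32(114), array([344.3 , 195.25])), (np.int32(62), array([383.02, 193.89]))]
[(np.int32(113), array([212.8 , 201.31]))]
```

View pics/p3.png

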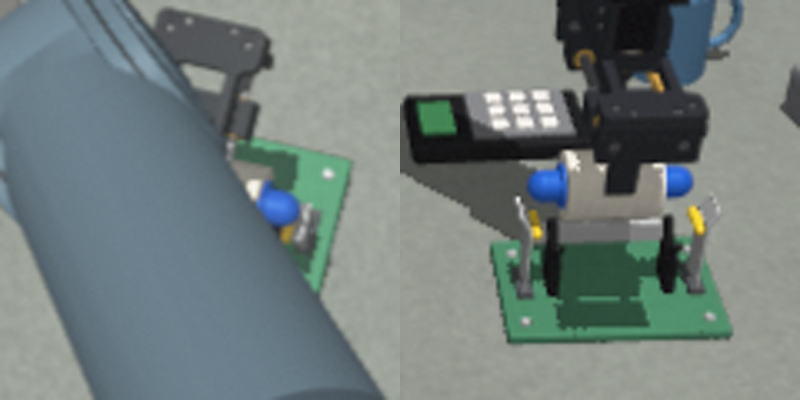

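```bash
cat > m.py <<'E'
import sys,pickle;from h import *
from workcell import read_camera,state
st=[state()['eef_pos']];S=read_camera("scene");st.append(state()['eef_pos']);t=np.mean(st,0);print(t)
th=np.radians(-12.8);ax=np.array([-np.sin(th),np.cos(th),0]);n=np.array([np.cos(th),np.sin(th),0])
def onp(uv,t):
    o,d=ray(S,uv);s=((t-o)@n)/(d@n);return o+d*s[:,None]-t
m,B=blobs(S,'blue',(320,150,405,225),4)
q=onp(cv2.findNonZero(m)[:,0],t);y=q@ax
print('roll tips along',y.min(),y.max(),'mid',(y.min()+y.max())/2,'axis above tcp at ends -,+',q[y<y.min()+12,2].mean(),q[y>y.max()-12,2].mean())
_,B=blobs(S,'yellow',(320,180,405,225));print(B)
q=np.vstack([onp(b[1],np.array([569.5,206.5,69])) for b in B]);print('beads along, z (rel 569.5 206.5 69)',q@ax,q[:,2])
E
python3 m.py
```

```text
[572.02548292 197.55104227  95.95541347]
roll tips along -59.00131335912158 62.52914447305269 mid 1.7639155569655536 axis above tcp at ends -,+ 12.134795545093414 11.385206424298195
[(np.int32(23), array([340.26, 207.09])), (np.int32(29), array([388.55, 205.93]))]
beads along, z (rel 569.5 206.5 69) [-59.71121491  62.77683377] [-1.55405945 -2.1263014 ]
```

```bash
python3 - <<'E'
from workcell import read_camera,state
import numpy as np
p=[]
for i in range(10): read_camera("scene");p.append(state()['eef_pos'])
print(np.round(p,1).tolist(),np.mean(p,0))
E
```

```text
[[572.8, 198.4, 97.0], [572.7, 198.6, 97.1], [572.6, 198.6, 97.0], [572.3, 198.7, 96.7], [572.0, 198.7, 96.4], [571.8, 198.6, 96.1], [571.6, 198.6, 95.8], [571.5, 198.5, 95.6], [571.3, 198.5, 95.4], [571.3, 198.5, 95.2]] [571.99610262 198.57667448  96.21807462]
```

```bash
python3 -m creep '255 -0.008 0.02 0 0;255 -0.008 0.04 0 0;255 -0.008 0.04 0 0;255 -0.008 0.04 -0.04 0;255 -0.008 0.04 -0.06 0'; python3 -m creep '255 0 0 0 0;255 0 0 0 0;255 0 0 0 0;255 0 0 0 0;255 0 0 0 0'; python3 m.py
```

```text
time: 7.05
eef_pos: [569.2, 206.2, 82.0]
tcp_rot: [-0.441, -0.552, -0.442, 0.553]
contact_force: [0.5, -0.6, -2.3]
finger_gap: 42.5
time: 7.55
eef_pos: [569.7, 206.5, 83.2]
tcp_rot: [0.442, 0.552, 0.441, -0.552]
contact_force: [-0.6, -0.8, -2.1]
finger_gap: 42.7
[569.70323091 206.48108576  83.1747208 ]
roll tips along -58.18667729749967 62.62332104237582 mid 2.218321872438075 axis above tcp at ends -,+ 12.914245112468562 12.556878782137787
[(np.int32(23), array([340.26, 207.09])), (np.int32(28), array([388.64, 206.04]))]
beads along, z (rel 569.5 206.5 69) [-59.71121491  63.05873636] [-1.55405945 -2.48196112]
```

```bash
python3 -m creep '255 0 0 -0.03 0;255 0 0 -0.06 0;255 0 0 -0.08 0;255 0 0 -0.1 0;255 0 0 -0.1 0'; python3 -m creep '255 0 0 -0.01 0;255 0 0 -0.02 0;255 0 0 -0.03 0;255 0 0 -0.04 0;255 0 0 -0.04 0';  python3 -m creep '255 0 0 -0.01 0;255 0 0 -0.02 0;255 0 0 -0.03 0;255 0 0 -0.03 0;255 0 0 -0.03 0'
```

```text
time: 8.1
eef_pos: [569.4, 206.6, 62.6]
tcp_rot: [-0.441, -0.552, -0.442, 0.552]
contact_force: [-0.4, 0.2, -0.4]
finger_gap: 43.5
time: 8.6
eef_pos: [569.5, 206.4, 56.2]
tcp_rot: [-0.441, -0.552, -0.441, 0.553]
contact_force: [-3.8, -1.4, 9.1]
finger_gap: 38.3
time: 9.1
eef_pos: [568.2, 206.7, 50.8]
tcp_rot: [-0.441, -0.551, -0.442, 0.553]
contact_force: [-10.8, -3.8, 20.6]
finger_gap: 31.8
```

```bash
python3 look.py p4; python3 m.py
```

```text
[568.21561135 206.72902869  50.83864301]
[(np.int32(93), array([347.24, 209.46])), (np.int32(58), array([384.1 , 208.67]))]
[(np.int32(90), array([209.94, 203.7 ]))]
[568.21074427 206.7396404   51.07941909]
roll tips along -55.249127798311335 63.81307387584626 mid 4.281973038767461 axis above tcp at ends -,+ 7.719595461575962 4.981339596327522
[(np.int32(22), array([340.14, 206.73])), (np.int32(24), array([389.21, 205.96]))]
beads along, z (rel 569.5 206.5 69) [-60.1061471   64.47577088] [-0.408785   -2.27908705]
```

View pics/p4.png

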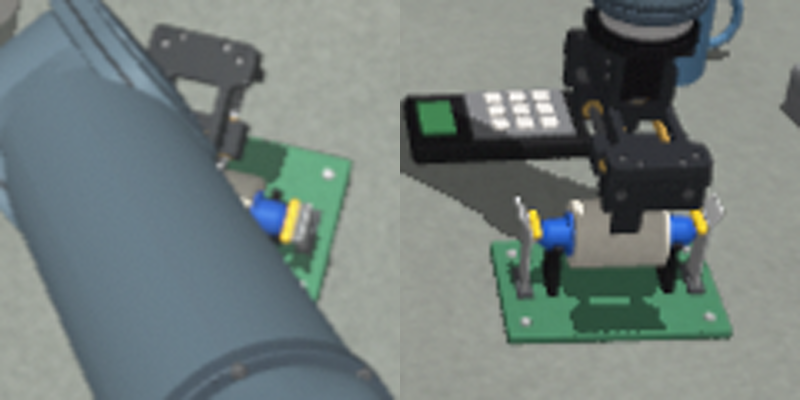

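```bash
python3 -m creep '255 0.006 0 -0.01 0;255 0.006 0 -0.02 0;255 0.006 0 -0.02 0;255 0.006 0 -0.02 0;255 0.006 0 -0.02 0'; python3 m.py; python3 - <<'E'
import pickle;from h import *
S=pickle.load(open('pics/p4.pkl','rb'))["scene"];c=np.array([569.5,206.5,60])
v,u=np.mgrid[185:235,340:390];o,d=ray(S,np.c_[u.ravel(),v.ravel()]);P=o+d*S["z_map"][v.ravel(),u.ravel()][:,None]-c
th=np.radians(-12.8);ax=np.array([-np.sin(th),np.cos(th),0]);n=np.array([np.cos(th),np.sin(th),0])
for lo in(-32,-24,14,22,-8):
    k=(P@ax>lo)&(P@ax<lo+10)&(abs(P@n)<60);A=np.c_[P[k]@n,P[k][:,2]];print(lo,A[A[:,1].argsort()][::4].round(0).astype(int).tolist())
E
```

```text
time: 9.75
eef_pos: [568.5, 206.8, 50.4]
tcp_rot: [-0.442, -0.551, -0.442, 0.554]
contact_force: [-23.5, -9.1, 54.8]
finger_gap: 31.7
[568.46529281 206.74098736  50.42604568]
roll tips along -55.35900837298058 64.14911234506069 mid 4.395051986040052 axis above tcp at ends -,+ 8.561134263945041 5.696839590284824
[(np.int32(22), array([340.14, 206.73])), (np.int32(25), array([389.24, 206.12]))]
beads along, z (rel 569.5 206.5 69) [-60.1061471   64.62873055] [-0.408785   -2.78769157]
-32 [[-38, -55], [-45, -54], [-14, -54], [3, -53], [35, -53], [-9, -53], [-5, -53], [-35, -52], [-22, -52], [37, -52], [33, -52], [21, -51], [25, -51], [13, -51], [5, -51], [14, -51], [6, -50], [-6, -50], [18, -18], [21, -16], [23, -10], [20, -7], [24, -3], [23, -1], [21, 1], [24, 2], [25, 6], [-24, 8], [21, 10], [21, 13], [18, 14], [19, 15], [13, 16], [14, 17], [7, 18], [-12, 20], [6, 20], [8, 22], [0, 22], [-3, 23], [-2, 24], [4, 25], [48, 86], [47, 88], [34, 90], [46, 93], [31, 94], [44, 97], [45, 100]]
-24 [[18, -55], [27, -54], [-5, -53], [28, -53], [24, -53], [32, -52], [0, -52], [13, -52], [29, -52],
[... 556 characters left out ...]

22 [[-5, -55], [9, -54], [37, -54], [-7, -53], [26, -53], [10, -52], [34, -52], [15, -52], [-14, -52], [27, -52], [28, -51], [40, -51], [20, -51], [33, -51], [41, -50], [-6, -49], [21, -14], [23, -9], [24, -5], [25, -2], [25, 1], [22, 2], [22, 6], [24, 8], [25, 11], [19, 13], [13, 15], [14, 16], [21, 17], [15, 19], [8, 20], [10, 22], [9, 24]]
-8 [[-20, -55], [-5, -53], [-17, -53], [4, -53], [29, -52], [17, -52], [9, -52], [2, -52], [34, -52], [14, -51], [27, -51], [35, -51], [19, -51], [28, -50], [37, -49], [19, -18], [22, -9], [25, -7], [24, -4], [25, -1], [24, 2], [22, 4], [22, 7], [19, 8], [20, 11], [6, 19], [29, 21], [-33, 23], [30, 25], [29, 27], [30, 31], [33, 33], [28, 36], [32, 41]]
```

The depth data puts the roll's axis about 60 mm up, level, and under a stiff 55 N press, so it is seated. I'll ease off, open the gripper and retreat straight up.

```bash
python3 -m creep '255 0 0 0.01 0;255 0 0 0.02 0;150 0 0 0.02 0;0 0 0 0.02 0;0 0 0 0.02 0'; python3 -m creep '0 0 0 0 0;0 0 0 0 0;0 0 0 0.05 0;0 0 0 0.15 0;0 0 0 0.3 0'; python3 -m creep '0 0 0 0.2 0;0 0 0 0.4 0;0 -0.2 0 0.4 0;0 -0.4 -0.2 0.4 0;0 -0.5 -0.4 0.4 0'; python3 -m creep '0 0 -0.2 0 0;0 0 -0.4 0 0;0 0 -0.6 0 0;0 0 -0.6 0 0;0 0 -0.6 0 0'; python3 look.py p5
python3 - <<'E'
import pickle;from h import *
c=pickle.load(open('pics/p5.pkl','rb'))
for n,bl,ye in(("top",(150,180,240,230),(150,175,240,230)),("scene",(320,180,405,230),(320,180,405,225))):
    C=c[n];m,_=blobs(C,'blue',bl);W=onz(C,cv2.findNonZero(m)[:,0],60);y=W[:,1];a,b=W[y>y.max()-12].mean(0),W[y<y.min()+12].mean(0)
    B=np.array([onz(C,x[1],69)[0] for x in blobs(C,'yellow',ye)[1]])
    print(n,'roll mid',(a+b)/2,'yaw',np.degrees(np.arctan2(-(a-b)[0],(a-b)[1])),'beads',B.round(1).tolist(),B.mean(0))
o=blobs(c["scene"],'orange',(200,225,260,260))[1];print(o)
E
```

```text
time: 10.3
eef_pos: [571.5, 206.7, 50.0]
tcp_rot: [0.442, 0.553, 0.441, -0.552]
contact_force: [0.8, -0.5, -0.3]
finger_gap: 50.2
time: 10.8
eef_pos: [569.7, 206.0, 108.8]
tcp_rot: [-0.441, -0.551, -0.442, 0.553]
contact_force: [0.6, -0.5, 0.0]
finger_gap: 87.8
time: 11.3
eef_pos: [469.0, 128.7, 189.7]
tcp_rot: [0.443, 0.552, 0.443, -0.551]
contact_force: [0.2, -0.7, 0.5]
finger_gap: 88.0
time: 11.8
eef_pos: [471.5, 6.9, 189.5]
tcp_rot: [0.441, 0.553, 0.441, -0.553]
contact_force: [1.0, 0.7, 0.6]
finger_gap: 87.9
[471.45443566   6.93172876 189.51372103]
[(np.int32(88), array([347.25, 209.48])), (np.int32(56), array([384.14, 208.61]))]
[(np.int32(61), array([170.82, 195.18])), (np.int32(103), array([209.5 , 204.23]))]
top roll mid [568.48634441 208.3082499   60.        ] yaw -11.986489069446774 beads [[582.1, 267.6, 69.0], [552.9, 146.2, 69.0]] [567.48561322 206.88957901  69.        ]
scene roll mid [572.23590468 209.15028339  60.        ] yaw -8.138195242224825 beads [[557.2, 147.4, 69.0], [584.2, 268.6, 69.0]] [570.68006275 208.00215267  69.        ]
[(np.int32(98), array([247.  , 235.99])), (np.int32(127), array([213.48, 243.9 ]))]
```

View pics/p5.png

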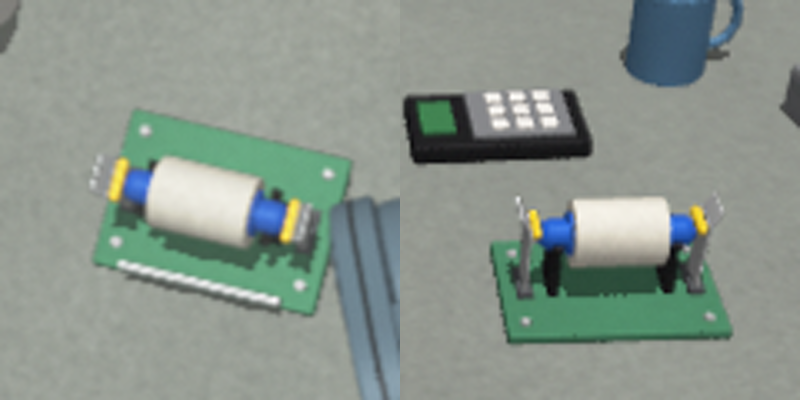

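The picture shows the roll in both yokes with a bead over each end. One last check of level and height from the top-view depth before I hand in.

```bash
python3 - <<'E'
import pickle;from h import *
T=pickle.load(open('pics/p5.pkl','rb'))["top"];c=np.array([569,206.7,0])
v,u=np.mgrid[165:240,140:250];o,d=ray(T,np.c_[u.ravel(),v.ravel()]);P=o+d*T["z_map"][v.ravel(),u.ravel()][:,None]-c
th=np.radians(-12.8);ax=np.array([-np.sin(th),np.cos(th),0]);n=np.array([np.cos(th),np.sin(th),0])
a=P@ax;x=P@n
for lo in range(-36,36,9):
    k=(a>lo)&(a<lo+9)&(abs(x)<24)&(P[:,2]>50);A=np.c_[x[k],P[k][:,2]]
    s=np.linalg.lstsq(np.c_[A,np.ones(k.sum())],(A**2).sum(1)-0,rcond=None)[0]/2
    print(lo,'centre x,z',s[:2].round(1),'top z',np.percentile(A[:,1],95).round(1))
k=(abs(x)<50)&(abs(a)<80)&(P[:,2]<25);print('base z',np.median(P[k][:,2]))
k=(P[:,2]>70)&(abs(x)<15);print('paper along',np.percentile(a[k],[1,99]))
E
```

```text
-36 centre x,z [-0.5 66.1] top z 87.1
-27 centre x,z [-1.  62.6] top z 86.7
-18 centre x,z [-1.1 62.9] top z 87.5
-9 centre x,z [-1.3 62.9] top z 86.9
0 centre x,z [-0.3 63.9] top z 87.5
9 centre x,z [-0.7 63.6] top z 87.3
18 centre x,z [-1.  63.2] top z 87.4
27 centre x,z [-0.5 63.9] top z 87.4
base z 10.581686502035836
paper along [-74.04640194  74.95481042]
```

```bash
python3 -c "
from workcell import arm;print(arm.finish_job())"
```

```text
the job is handed in; nothing more can be done
None
```

The blue-hub roll is in the green dispenser and the job is handed in. I lifted it off its cradle, lined it up with the beads, pressed it down to about 55 N until it went no further, then let go and backed the arm away.

**Last checks before hand-in:**
- **Height and level:** depth from the top camera puts the top of the paper at about 87 mm all along the roll. That means the axis is about 60–61 mm up and level.
- **Sideways:** the roll's axis is about 1 mm from the estimated seat line. Along the spindle it is about 1–2 mm off the midpoint between the beads.
- **Ends:** the final pictures show both beads over the roll's ends.
- **Orange roll:** its position in the scene camera is unchanged to within 0.1 pixel.
- **Arm:** it is clear, with no contact force beyond sensor noise.

**Where the checks disagreed or went wrong:**
- **Axis direction:** from the visible stubs I got -12.0° (top camera) and -8.1° (scene camera), against about -12.8° for the dispenser. The beads and yokes hide parts of the stubs, so I put more trust in the paper-depth check, which is straight along the dispenser's line.
- **Height:** a circle fit to the same depth data put the axis at about 63 mm, but its radius was left free. I relied on the paper-top height instead.
- **Slip:** the roll slid about 6 mm in the grip while I pressed, with the fingers squeezing above its axis. It still went home with the fingers on it.

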